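# Put the crimp dies away in the rotary magazine

## Task

Put all the grey crimp dies that lie loose on the bench away in the rotary die magazine, each lying flat in a free pocket of its own. Lift the spring plunger knob on the cover and slide the cover to the left as far as it goes, so that the plunger snaps into its open hole; load the pocket under the hatch if it is free, and bring the next pocket round by swinging the advance lever to its stop and letting it spring back. When the last die is in, close the cover so that the plunger snaps home again, leave the dies already stored in their pockets, and leave the other things on the bench where they are.

Things in the scene. Friction and masses are not known exactly. Their poses are not given: they have to be found in the camera images.
- magazine: rotary die magazine: grey sheet-metal box fixed on the bench, deck top 66 mm high. Origin on the bench, on the carousel's upright axis; x away from the robot (box from x = -144 to 134 mm), y to its left (y = -136 to 166). Hatch opening in the deck: x = -130 to -46, y = -50 to 50 mm. Inside turns a carousel with six pockets 60 deg apart, centres 88 mm from the axis, floor 22 mm high
- hatch_pocket (a point): floor centre of the pocket under the hatch, fixed on the magazine at (-88, 0, 22) mm, axes as the magazine's. Pockets: 69 mm long radially (along magazine x under the hatch), 48 mm wide, walls 18 mm high, 4 mm thick, each long side with a 40 mm gap in its middle for the fingers. A die lies with its 60 mm length radial, about 4 mm clear all round. Deck underside 40 mm above this floor
- carousel_axis (a point): point on the carousel's axis at the pocket-floor height, 22 mm above the bench
- carousel (a joint): carousel angle, rad, grows clockwise seen from above; a pocket stands square under the hatch at 0 and at each multiple of pi/3 = 1.047. Stays where it is left (drag 0.3 N m)
- cover (a joint): sliding cover over the hatch, a 118 x 112 mm aluminium sheet that carries the plunger: 0 = shut, grows as it slides to the magazine's left (+y), to its end stop at 0.106 m = fully open. Needs about 2 N once the plunger is lifted
- plunger (a joint): spring index plunger on the cover, m: 0 = pin fully down in a hole of the deck (holes at cover 0 and 0.106), grows as the knob is lifted, to 0.012. The cover is free above 0.009; between the holes a released pin rides on the deck at about 0.009. Spring 4.5 N down, 7.5 N fully lifted; snaps down alone when let go over a hole
- plunger_knob (a point): centre of the black plunger knob, round, 27 mm in diameter, 25 mm high, lifted straight up; with the pin down 101 mm above the bench, at (-36, 0) mm in the magazine frame with the cover shut. It travels with the cover, so the cover is slid by the lifted knob
- lever (a joint): advance lever, rad, on the carousel's axis: 0 = rest, swings clockwise seen from above to its stop at 1.15 and springs back when let go. Each full stroke turns the carousel clockwise by one pocket; a ratchet lets the lever return alone. 2 to 7 N at the knob
- lever_knob (a point): centre of the lever's upright black grip, 23 mm in diameter, 41 mm high, 96 mm from the carousel's axis, 104 mm above the bench; at rest 26 deg to the right of the magazine's x axis (at (86, -42) mm), at the stop on the magazine's right (at (-3, -96) mm)
- die_0: grey steel crimp die with a half-round groove in its top, on the bench, to be put away (three or four of these four are there); 40 x 60 x 32 mm; origin at the centre of its underside, x along the 40 mm width, y along the 60 mm length, z up
- die_1: grey steel crimp die with a half-round groove in its top, on the bench, to be put away (three or four of these four are there); 40 x 60 x 32 mm; origin at the centre of its underside, x along the 40 mm width, y along the 60 mm length, z up
- die_2: grey steel crimp die with a half-round groove in its top, on the bench, to be put away (three or four of these four are there); 40 x 60 x 32 mm; origin at the centre of its underside, x along the 40 mm width, y along the 60 mm length, z up
- die_3: grey steel crimp die with a half-round groove in its top, on the bench, to be put away (three or four of these four are there); 40 x 60 x 32 mm; origin at the centre of its underside, x along the 40 mm width, y along the 60 mm length, z up
- stored_0: the same kind of die, already stored at the start in the pocket under the hatch (one or two of these three are there); 40 x 60 x 32 mm; origin at the centre of its underside, x along the 40 mm width, y along the 60 mm length, z up
- stored_1: the same kind of die, already stored at the start in the pocket that comes under the hatch with the first stroke (one or two of these three are there); 40 x 60 x 32 mm; origin at the centre of its underside, x along the 40 mm width, y along the 60 mm length, z up
- stored_2: the same kind of die, already stored at the start in the pocket that comes under the hatch with the second stroke (one or two of these three are there); 40 x 60 x 32 mm; origin at the centre of its underside, x along the 40 mm width, y along the 60 mm length, z up
- grease_tin: round tin, 68 mm in diameter, 44 mm high, standing behind the dies: leave alone; origin at the centre of its underside
- tape_roll: black tape roll lying flat, 68 mm in diameter, 19 mm high, near the bench's front edge: leave alone; origin at the centre of its underside
- pliers: combination pliers with yellow handles, 191 mm long, lying at the right: leave alone; origin at the centre of its underside
Mind the look-alikes: they are no part of the job. Leave any yellow look-alike of the die_3 alone.

How it is judged:
By the outcome, as a careful person would: the job done as asked, in the order asked, and still so for the second after the job is handed in, with the robot touching nothing.
Of die_0, die_1, die_2, die_3 only 3 to 4 are there at a start; the rules pass over those that are not, and their reading is None.
Of stored_0, stored_1, stored_2 only 1 to 2 are there at a start; the rules pass over those that are not, and their reading is None.
At some moment in a run one of die_0, die_1, die_2, die_3 may be knocked a few centimetres aside while the robot is not near it.
Once in a run the grip may slacken for a moment while it holds something.
It also fails if it takes over 210 s, if anything falls off the work surface, if the arm or the gripper's body presses on something with over 40 N, if the wrist force passes 120 N, or if a joint passes its speed limit or range.

## Robot

A 6-joint arm with a two-finger parallel gripper is mounted at the origin on a cart in front of the work surface, level with it; the furniture and walls round the work are solid. World frame = base frame: x ahead of the robot, y to its left, z up, the work surface at z = 0. Lengths are in mm, angles in rad, forces in N, time in s.
With the tool pointing down it reaches from about 275 to 750 mm from the base axis. Payload 10.2 kg.
Tool frame: the origin (TCP) lies where the fingers leave the gripper's body, on its centre line; the fingertips stand 73 mm ahead of it and the grasp point (between the pads) lies 54 mm ahead of it; z points along the fingers, y is the line along which they close (so a half turn about z gives the same grasp; the last joint's range is limited). The gripper opens to 85 mm and grips with 20 to 120 N. Pads are 22 mm wide; open, the fingers measure 114 mm over their backs; the gripper's body (76 mm by 85 mm) begins 54 mm behind the grasp point. The pads swing forward as they close: fully open they stand 13 mm farther back than shut.
Start: joints at [-1.43, 0.313, 1.498, -0, 1.331, -0.223], TCP at [186.797, -490.651, 303.894] pointing down, gripper open.
Joint ranges: [-2.94, 2.94], [-0.97, 2.17], [0.19, 2.56], [-1.23, 4.37], [0.02, 3.11], [-2.88, 2.88]. Speed limits (rad/s): [2.39, 2.39, 3.01, 3.14, 3.14, 3.14].

## Interface

Orientations are given as a unit quaternion [w, x, y, z].
In Python, from rig import ctrl gives the robot as it stands.
- The arm moves only by the shell command python3 -m creep 'ROWS' [OPENING] [FORCE]. ROWS is JSON, a list that holds one entry, the list of rows, each a list of 6 numbers: the shift along the world's x, y, z in units of 25 mm (1.0 is 25 mm), then the turn, a rotation vector about the world's x, y, z in units of 5 degrees (1.0 is 5 degrees). In form: [[[x, y, z, ax, ay, az], ...]]. A call has 1 to 20 rows; each row is the pose to reach, as a shift and turn from the pose commanded when the call began; what a row does not reach only later rows make up. A row lasts 1/12 s, in which the tool goes at most 41.7 mm and 7.16 degrees, less where a joint would pass 70% of its speed; a pose out of reach is approached as far as the arm can. A call with a gripper value outside its range is refused whole. OPENING is the finger opening in mm, from 0 to 85.4, set as the call begins (- or left out, the last holds). The fingers move at their own pace and stop on an object; FORCE is the grip in N (left out, the last holds). Time passes only in rows, so rows that repeat a pose let the fingers close. It gives the time, the measured TCP pose, the force, the opening and the grip force at its end, in the units of the state.
- ctrl.sense(): the state, without advancing time (a new reading comes with each control period).
- ctrl.capture(name): name is "side" or "top"; returns a dict with "image" (420x560x3 uint8, red, green, blue), "fx", "fy", "cx", "cy" (pixels), "R" (3x3) and "t" (3): a world point X has camera coordinates R X + t. Camera axes: x right, y down, z forward; pixel columns grow to the right and rows downward; lengths in mm; the calibration is good to about 2 mm. A picture is of the moment at which its call begins. There is no depth.
- ctrl.finish_job(): hands the job in; it is judged then, once.
The state is a dict: "time_s": time; "joints": joint angles; "dq": joint speeds; "tau": joint torques, N m; "eef_pos": TCP position; "ee_rot": TCP orientation; "force": force on the tool from outside, world axes, zero at the start; "wrist_torque": the same for the moment, N m; "grip_width": opening from 0.0 (shut) to 1.0 (fully open); "grip_force": force on a finger pad.
Only numpy, scipy, OpenCV 4.12 (cv2) and the standard library are available. Lean on these libraries where they do the work, as an engineer would, in place of code of your own. Each camera call takes 0.05 s, during which the arm holds its last target. There are 200 camera calls.

## Working session

There is one attempt and no reset: what is moved stays moved. The work goes in short steps, Python scripts to look and compute and a shell command to move; the robot and the scene stay as the last step left them, time stands still between calls to the robot, and variables do not carry over. Pictures are saved under pics/ and viewed, at most 14 in all, crops included, and the job is handed in when it is done.

```bash
ls; mkdir -p pics; python3 - <<'E'
from rig import ctrl
import cv2,json,numpy as np
for n in("top","side"):
    c=ctrl.capture(n); cv2.imwrite(f"pics/{n}0.png",c["image"][:,:,::-1])
    print(n,c["fx"],c["fy"],c["cx"],c["cy"],np.round(c["R"],4).tolist(),np.round(c["t"],1).tolist())
s=ctrl.sense(); print(s)
E
```

```text
pics
top 392.70431119168273 392.70431119168273 281.6452761229107 210.9143707211944 [[-0.008, -0.9998, 0.0181], [-0.9854, 0.0048, -0.1703], [0.1702, -0.0192, -0.9852]] [-305.7, 583.6, 1071.8]
side 464.1932455325864 464.1932455325864 277.49984793448834 206.92794459759617 [[-0.8922, -0.4516, -0.0075], [-0.2854, 0.5766, -0.7656], [0.35, -0.6809, -0.6433]] [370.6, 414.8, 1242.2]
{'time_s': 0.1, 'joints': array([-1.43040530e+00,  3.13384782e-01,  1.49830521e+00,  1.58691888e-06,
        1.33097995e+00, -2.23411147e-01]), 'dq': array([ 0.00016967, -0.0003566 , -0.00222205, -0.0010804 , -0.00029809,
        0.0010119 ]), 'tau': array([ 3.48434296e-03, -4.12896430e+01, -2.60138887e+01, -1.36303115e-04,
        3.06661881e-03, -4.21296065e-06]), 'eef_pos': array([ 186.77593278, -490.51580991,  303.41804072]), 'ee_rot': array([-5.38148545e-04,  9.83501455e-01,  1.80899411e-01,  2.31227311e-05]), 'force': array([ 1.33854468,  0.65536204, -0.35017526]), 'wrist_torque': array([ 0.01133789, -0.05106062, -0.01580703]), 'grip_force': 0.0, 'grip_width': 1.0005401691837472}
```

View pics/top0.png

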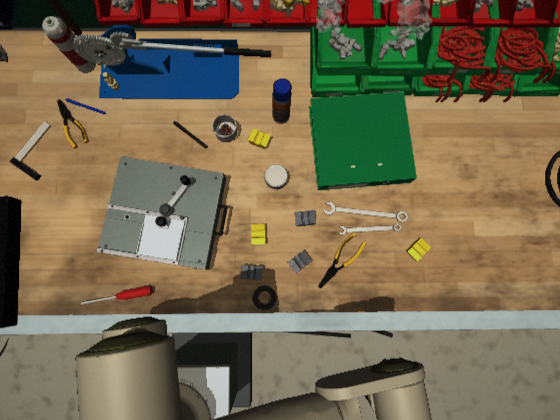

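View pics/side0.png

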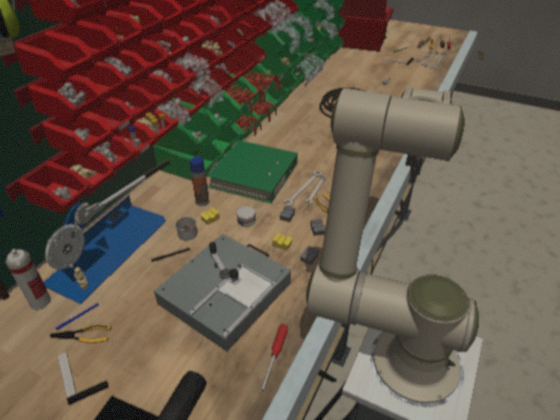

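The top view shows three grey dies, near (305,217), (300,260) and (253,271). Things that could be mistaken for them are the yellow look-alikes at (258,233), (260,138) and (419,248), and the tin at (276,176). The magazine is at about (163,212), with the plunger knob near (161,221) and the lever grip near (186,181). I'll check these in one close crop.

```bash
cat > h.py <<'E'
import numpy as np,cv2
from rig import ctrl
def w(c,u,v,z):
    R,t=np.array(c["R"]),np.array(c["t"]); C=-R.T@t
    d=R.T@np.array([(u-c["cx"])/c["fx"],(v-c["cy"])/c["fy"],1]); return C+d*(z-C[2])/d[2]
def p(c,X):
    q=np.array(c["R"])@np.array(X,float)+np.array(c["t"]); return np.array([c["fx"]*q[0]/q[2]+c["cx"],c["fy"]*q[1]/q[2]+c["cy"]])
def crop(im,x0,y0,x1,y1,k): return cv2.resize(im[y0:y1,x0:x1,::-1],None,fx=k,fy=k,interpolation=cv2.INTER_CUBIC)
def yaw():
    s=ctrl.sense();q=s["ee_rot"]
    from scipy.spatial.transform import Rotation as Ro
    return Ro.from_quat([q[1],q[2],q[3],q[0]]).as_matrix()
E
python3 - <<'E'
from h import *
c=ctrl.capture("top"); im=c["image"]
a=crop(im,90,150,240,280,5); b=crop(im,230,200,330,290,6)
cv2.imwrite("pics/a.png",a);cv2.imwrite("pics/b.png",b)
E
```

```text
(no output)
```

View pics/a.png

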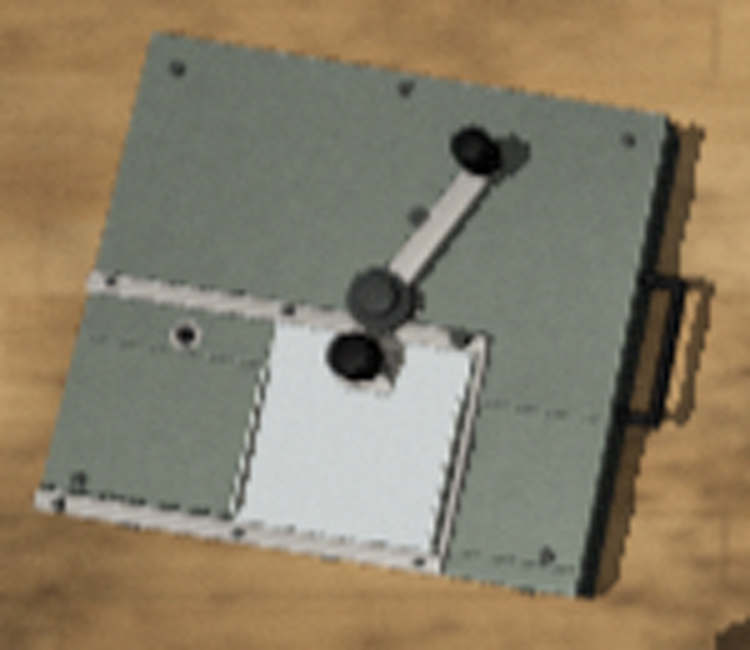

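View pics/b.png

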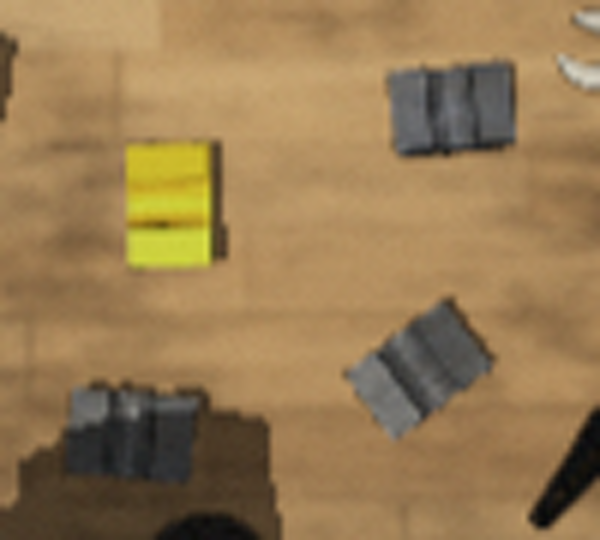

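The crops confirm three grey dies with a groove across the width: A at (305,218), B at (300,261) and C at (252,272). The yellow one at (258,234) is left alone. In the magazine crop the knob, lever grip, open hole and deck corners are all clear. Next I'll fit the poses.

```bash
cat >> h.py <<'E'
from scipy.optimize import minimize,least_squares
def rot(a): return np.array([[np.cos(a),-np.sin(a)],[np.sin(a),np.cos(a)]])
def hull(c,q,k,x0,y0):
    P=[np.r_[rot(q[2])@[a,b]+q[:2],z] for a in(-20,20) for b in(-30,30) for z in(0,32)]
    return cv2.convexHull(((np.array([p(c,X) for X in P])-[x0,y0])*k).astype(np.float32))
def fitdie(c,poly,k,x0,y0):
    g=np.array(poly,np.float32); 
    u,v=g.mean(0)/k+[x0,y0]; m=w(c,u,v,20)
    def f(q):
        h=hull(c,q,k,x0,y0); a=cv2.intersectConvexConvex(h,g)[0]
        return 1-a/(cv2.contourArea(h)+cv2.contourArea(g)-a)
    return min((minimize(f,[m[0],m[1],y],method="Nelder-Mead",options=dict(initial_simplex=[[m[0],m[1],y],[m[0]+8,m[1],y],[m[0],m[1]+8,y],[m[0],m[1],y+.3]])) for y in np.arange(0,3.14,.4)),key=lambda r:r.fun)
E
python3 - <<'E'
from h import *
c=ctrl.capture("top")
M=[((155,35),(134,166,66)),((668,118),(134,-136,66)),((580,597),(-144,-136,66)),((37,500),(-144,166,66)),((185,335),(-36,106,66)),((475,150),(86,-42,112)),((356,356),(-36,0,106))]
f=lambda q:np.concatenate([p(c,np.r_[rot(q[2])@X[:2]+q[:2],X[2]])-(np.array(u)/5+[90,150]) for u,X in M])
r=least_squares(f,[400,0,0]); print("mag",r.x,np.round(r.fun,1)); q=r.x
for n,X in dict(knob=(-36,0),knobopen=(-36,106),pocket=(-88,0),lev=(86,-42),levstop=(-3,-96)).items(): print(n,np.round(rot(q[2])@X+q[:2],1))
for n,g in dict(A=[(388,75),(513,63),(516,147),(400,157)],B=[(345,375),(448,297),(494,358),(398,438)],C=[(72,385),(205,393),(188,482),(65,470)]).items():
    r=fitdie(c,g,6,230,200); print(n,np.round(r.x,3),np.degrees(r.x[2]),r.fun)
E
```

```text
mag [ 5.81576815e+02  1.16447370e+01 -1.72364664e-01] [-0.1 -1.   0.6 -0.5 -0.8  0.3 -0.1  1.5  0.8 -0.1 -0.  -0.2 -0.3 -0.1]
knob [546.1  17.8]
knobopen [564.3 122.2]
pocket [494.9  26.7]
lev [659.1 -44.5]
levstop [562.2 -82.4]
A [ 5.65018e+02 -3.79469e+02  3.00000e-02] 1.707365267607799 0.11612571134995775
B [ 440.855 -362.133    0.688] 39.41866998918925 0.07802036898844567
C [ 4.09843e+02 -2.24257e+02 -7.40000e-02] -4.219299609282151 0.04099828254304505
```

```bash
python3 -m creep '[[[14.37,20.34,0,0,0,-6.14],[14.37,20.34,0,0,0,-6.14],[14.37,20.34,0,0,0,-6.14],[14.37,20.34,0,0,0,-6.14],[14.37,20.34,0,0,0,-6.14],[14.37,20.34,0,0,0,-6.14],[14.37,20.34,0,0,0,-6.14],[14.37,20.34,0,0,0,-6.14],[14.37,20.34,0,0,0,-6.14],[14.37,20.34,0,0,0,-6.14],[14.37,20.34,0,0,0,-6.14],[14.37,20.34,0,0,0,-6.14],[14.37,20.34,0,0,0,-6.14],[14.37,20.34,0,0,0,-6.14],[14.37,20.34,0,0,0,-6.14],[14.37,20.34,0,0,0,-6.14],[14.37,20.34,0,0,0,-6.14],[14.37,20.34,0,0,0,-6.14]]]' 60 40; python3 -m creep '[[[0,0,-3.5,0,0,0],[0,0,-3.5,0,0,0],[0,0,-3.5,0,0,0],[0,0,-3.5,0,0,0],[0,0,-3.5,0,0,0]]]'
cat > v.py <<'E'
import sys
from h import *
# v.py out  top:x0,y0,x1,y1,k or side:...
a=sys.argv; n,q=a[2].split(":"); x0,y0,x1,y1,k=map(int,q.split(","))
cv2.imwrite("pics/"+a[1],crop(ctrl.capture(n)["image"],x0,y0,x1,y1,k))
E
python3 v.py k1.png side:140,180,340,330,4
```

```text
time_s: 1.7
eef_pos: [545.7, 17.5, 303.5]
ee_rot: [0.0, 0.996, -0.086, -0.0]
force: [-0.1, 0.5, 0.9]
grip_width: 0.705
grip_force: 0.0
time_s: 2.12
eef_pos: [546.6, 16.8, 218.6]
ee_rot: [0.0, 0.996, -0.087, 0.001]
force: [0.7, 0.5, 0.7]
grip_width: 0.705
grip_force: 0.0
```

View pics/k1.png

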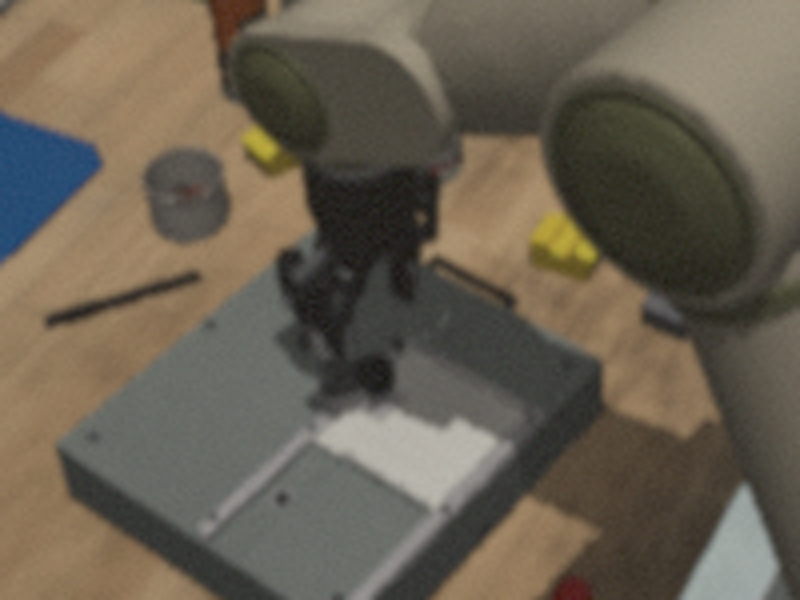

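The gripper stands over the knob, seen at crop (375,375), with its fingers straddling the knob's axis along magazine y. Next I'll go down, close on the knob and lift it.

```bash
python3 -m creep '[[[0,0,-1,0,0,0],[0,0,-1.8,0,0,0],[0,0,-2.5,0,0,0],[0,0,-2.5,0,0,0],[0,0,-2.5,0,0,0]]]'; python3 -m creep '[[[0,0,0,0,0,0],[0,0,0,0,0,0],[0,0,0,0,0,0],[0,0,0,0,0,0],[0,0,0,0,0,0],[0,0,0,0,0,0],[0,0,0,0,0,0]]]' 10 60; python3 -m creep '[[[0,0,0.15,0,0,0],[0,0,0.3,0,0,0],[0,0,0.44,0,0,0],[0,0,0.44,0,0,0],[0,0,0.44,0,0,0]]]'
```

```text
time_s: 2.58
eef_pos: [546.7, 17.6, 155.6]
ee_rot: [0.0, 0.996, -0.086, 0.001]
force: [-0.3, 0.4, 0.4]
grip_width: 0.703
grip_force: 0.0
time_s: 3.17
eef_pos: [546.9, 19.3, 156.0]
ee_rot: [-0.001, 0.996, -0.086, 0.002]
force: [1.3, 9.2, 8.5]
grip_width: 0.286
grip_force: 58.5
time_s: 3.58
eef_pos: [546.8, 19.2, 165.5]
ee_rot: [-0.001, 0.996, -0.086, 0.002]
force: [7.2, 9.4, -6.9]
grip_width: 0.284
grip_force: 59.2
```

```bash
python3 -m creep '[[[0,0,0.05,0,0,0],[0,0,0.05,0,0,0],[0.1,0.5,0.05,0,0,0],[0.17,1,0.05,0,0,0],[0.26,1.5,0.05,0,0,0],[0.35,2,0.05,0,0,0],[0.44,2.5,0.05,0,0,0],[0.52,3,0.05,0,0,0],[0.61,3.5,0.05,0,0,0],[0.7,4,0.05,0,0,0],[0.74,4.25,0.05,0,0,0],[0.74,4.25,0.05,0,0,0],[0.74,4.25,0.05,0,0,0]]]'
```

```text
time_s: 4.67
eef_pos: [564.8, 124.3, 166.0]
ee_rot: [0.001, 0.996, -0.086, 0.0]
force: [4.1, -5.7, -7.4]
grip_width: 0.284
grip_force: 60.4
```

```bash
python3 -m creep '[[[0,0,-0.2,0,0,0],[0,0,-0.45,0,0,0],[0,0,-0.45,0,0,0]]]'; python3 -m creep '[[[0,0,0,0,0,0],[0,0,0,0,0,0],[0,0,0,0,0,0],[0,0,0,0,0,0],[0,0,2.5,0,0,0],[0,0,5,0,0,0],[0,0,5,0,0,0],[0,0,5,0,0,0],[0,0,5,0,0,0]]]' 60 60;  python3 -m creep '[[[0,-8,0,0,0,0],[0,-8,0,0,0,0],[0,-8,0,0,0,0],[0,-8,0,0,0,0],[0,-8,0,0,0,0],[0,-8,0,0,0,0],[0,-8,0,0,0,0]]]';python3 v.py k2.png top:90,150,240,280,5
```

```text
time_s: 4.92
eef_pos: [564.9, 124.3, 156.1]
ee_rot: [0.001, 0.996, -0.086, 0.001]
force: [-0.4, -4.6, 2.5]
grip_width: 0.285
grip_force: 61.4
time_s: 5.67
eef_pos: [565.0, 124.3, 282.2]
ee_rot: [-0.0, 0.996, -0.086, 0.002]
force: [-0.0, -0.2, -1.0]
grip_width: 0.704
grip_force: 0.0
time_s: 6.25
eef_pos: [564.1, -77.2, 278.3]
ee_rot: [-0.0, 0.996, -0.087, -0.001]
force: [-0.3, 0.7, 0.1]
grip_width: 0.701
grip_force: 0.0
```

View pics/k2.png

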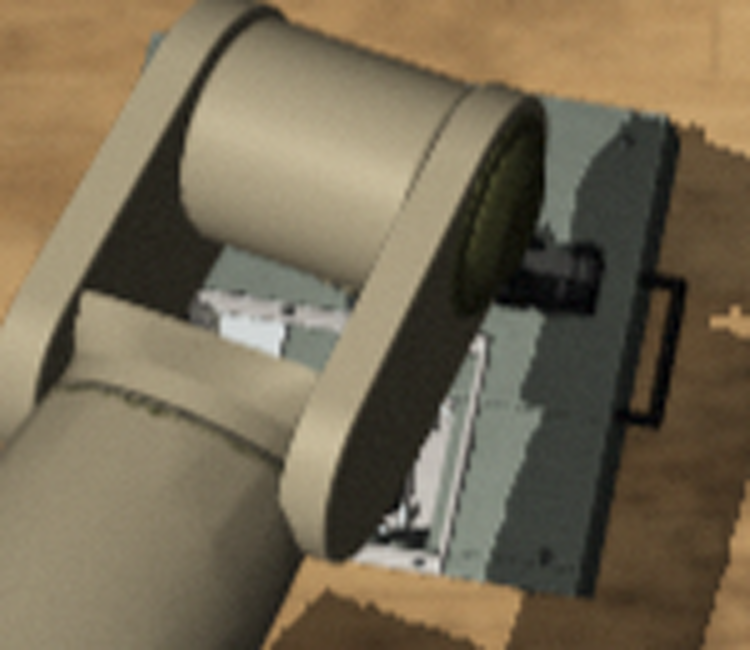

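```bash
python3 -m creep '[[[-4.93,-11.4,0,0,0,-8.13],[-4.93,-11.4,0,0,0,-8.13],[-4.93,-11.4,0,0,0,-8.13],[-4.93,-11.4,0,0,0,-8.13],[-4.93,-11.4,0,0,0,-8.13],[-4.93,-11.4,0,0,0,-8.13],[-4.93,-11.4,0,0,0,-8.13],[-4.93,-11.4,0,0,0,-8.13],[-4.93,-11.4,0,0,0,-8.13],[-4.93,-11.4,0,0,0,-8.13]]]' 75;python3 - <<'E'
from h import *
c=ctrl.capture("top")["image"]; s=ctrl.capture("side")["image"]
a=crop(c,95,180,225,280,3);b=crop(c,230,200,330,290,4);d=crop(s,260,180,360,290,4)
H=np.zeros((740,800,3),np.uint8);H[:300,:390]=a;H[:360,400:800]=b;H[300:740,:400]=d;print(H.shape);cv2.imwrite("pics/k3.png",H[:,:,:])
cv2.imwrite("pics/k3.png",cv2.resize(H,(648,600),interpolation=cv2.INTER_AREA))
print(ctrl.sense()["joints"])
E
```

```text
time_s: 7.13
eef_pos: [441.6, -360.2, 279.1]
ee_rot: [-0.001, 0.904, -0.427, -0.001]
force: [0.0, -0.0, -0.2]
grip_width: 0.874
grip_force: 0.0
(740, 800, 3)
[-8.87944337e-01  4.30151052e-01  1.39548533e+00  3.81870640e-04
  1.31683977e+00  1.56220098e+00]
```

View pics/k3.png

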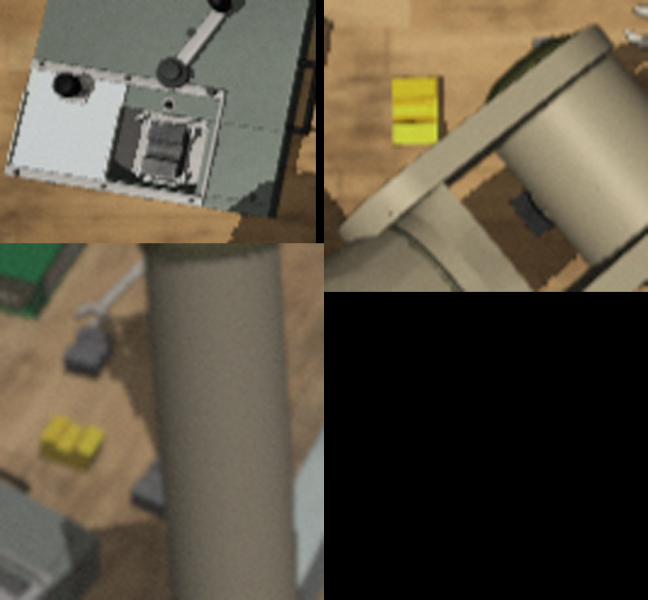

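The cover is open, with its knob at (68,85) in the mosaic. The pocket under the hatch at (165,145) already holds a stored die, and dies A, B and C lie as before. I'll go to the lever first.

```bash
python3 -m creep '[[[4.35,6.3,0,0,0,20],[4.35,6.3,0,0,0,20],[4.35,6.3,0,0,0,20],[4.35,6.3,0,0,0,20],[4.35,6.3,0,0,0,20],[4.35,6.3,0,0,0,20],[4.35,6.3,0,0,0,20],[4.35,6.3,0,0,0,20],[4.35,6.3,0,0,0,20],[4.35,6.3,0,0,0,20],[4.35,6.3,0,0,0,20],[4.35,6.3,0,0,0,20],[4.35,6.3,0,0,0,20],[4.35,6.3,0,0,0,20]]]' 60;python3 -m creep '[[[4.35,6.33,-1,0,0,18.94],[4.35,6.33,-1,0,0,18.94],[4.35,6.33,-1,0,0,18.94],[4.35,6.33,-1,0,0,18.94],[4.35,6.33,-1,0,0,18.94],[4.35,6.33,-1,0,0,18.94],[4.35,6.33,-1,0,0,18.94],[4.35,6.33,-1,0,0,18.94],[4.35,6.33,-1,0,0,18.94],[4.35,6.33,-1,0,0,18.94],[4.35,6.33,-1,0,0,18.94],[4.35,6.33,-1,0,0,18.94],[4.35,6.33,-1,0,0,18.94],[4.35,6.33,-1,0,0,18.94],[4.35,6.33,-1,0,0,18.94]]]'; python3 v.py k4.png side:140,180,340,330,4; python3 -c "
from h import *
print(ctrl.sense()['joints'],yaw()[:,0])"
```

```text
time_s: 8.4
eef_pos: [550.5, -201.3, 279.9]
ee_rot: [-0.0, 0.906, 0.423, 0.0]
force: [0.8, -0.4, 0.0]
grip_width: 0.705
grip_force: 0.0
time_s: 9.65
eef_pos: [658.7, -43.0, 254.9]
ee_rot: [-0.0, 0.306, 0.952, 0.0]
force: [0.5, 0.1, 0.5]
grip_width: 0.703
grip_force: 0.0
[-2.42724591e-01  6.52706618e-01  1.10554303e+00  1.56690946e-04
  1.38360642e+00 -1.18990755e+00] [-8.11756579e-01  5.83995860e-01  3.01769508e-04]
```

View pics/k4.png

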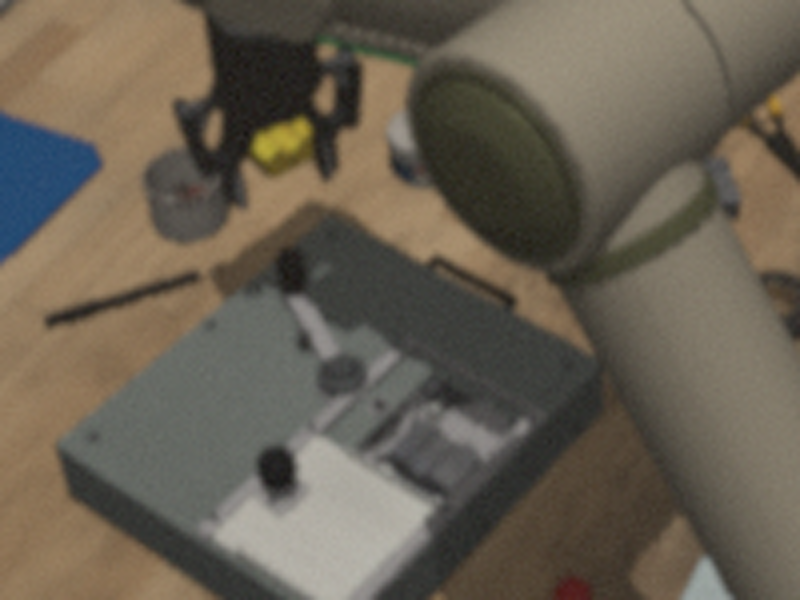

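The grip is at crop (290,265), right below the fingers at (235,195) and (330,170). I'll compare the projected positions and then go down.

```bash
python3 -c "
from h import *
c=ctrl.capture('side')
for z in (124,104): print((p(c,(659.1,-44.5,z))-[140,180])*4, (p(c,(658.8,-43,z))-[140,180])*4)
print((p(c,(565,124,101))-[140,180])*4)
"; python3 -m creep '[[[0,0,-1,0,0,0],[0,0,-2,0,0,0],[0,0,-3,0,0,0],[0,0,-3.6,0,0,0],[0,0,-3.6,0,0,0],[0,0,-3.6,0,0,0]]]' 60;python3 -m creep '[[[0,0,0,0,0,0],[0,0,0,0,0,0],[0,0,0,0,0,0],[0,0,0,0,0,0]]]' 34 30
```

```text
[291.37055929 246.1875611 ] [290.63094123 247.53806419]
[293.88194568 264.7397191 ] [293.15092905 266.0926745 ]
[276.31196971 464.19101104]
time_s: 10.25
eef_pos: [658.8, -44.6, 164.9]
ee_rot: [-0.0, 0.307, 0.952, -0.0]
force: [1.3, -0.3, 0.6]
grip_width: 0.706
grip_force: 0.0
time_s: 10.58
eef_pos: [659.0, -45.2, 165.8]
ee_rot: [0.001, 0.307, 0.952, 0.0]
force: [-0.7, -0.1, 0.5]
grip_width: 0.399
grip_force: 0.0
```

```bash
python3 -c "
import numpy as np
a=np.radians(35.95)
for f in list(range(5,66,5))+[68,70.5]:
  b=a+np.radians(f);print(f,np.round([3.84*(np.cos(b)-np.cos(a)),-3.84*(np.sin(b)-np.sin(a)),-f/5],2))"
```

```text
5 [-0.21 -0.26 -1.  ]
10 [-0.44 -0.51 -2.  ]
15 [-0.69 -0.73 -3.  ]
20 [-0.96 -0.93 -4.  ]
25 [-1.24 -1.1  -5.  ]
30 [-1.54 -1.25 -6.  ]
35 [-1.86 -1.38 -7.  ]
40 [-2.18 -1.47 -8.  ]
45 [-2.5  -1.54 -9.  ]
50 [ -2.84  -1.58 -10.  ]
55 [ -3.17  -1.59 -11.  ]
60 [ -3.51  -1.56 -12.  ]
65 [ -3.84  -1.52 -13.  ]
68 [ -4.03  -1.47 -13.6 ]
70.5 [ -4.2   -1.43 -14.1 ]
```

```bash
python3 -m creep '[[[-0.21,-0.26,0,0,0,-1],[-0.44,-0.51,0,0,0,-2],[-0.69,-0.73,0,0,0,-3],[-0.96,-0.93,0,0,0,-4],[-1.24,-1.1,0,0,0,-5],[-1.54,-1.25,0,0,0,-6],[-1.86,-1.38,0,0,0,-7],[-2.18,-1.47,0,0,0,-8],[-2.5,-1.54,0,0,0,-9],[-2.84,-1.58,0,0,0,-10],[-3,-1.585,0,0,0,-10.5],[-3.17,-1.59,0,0,0,-11],[-3.34,-1.58,0,0,0,-11.5],[-3.51,-1.56,0,0,0,-12],[-3.67,-1.54,0,0,0,-12.5],[-3.84,-1.52,0,0,0,-13],[-4.03,-1.47,0,0,0,-13.6],[-4.03,-1.47,0,0,0,-13.6]]]'
```

```text
time_s: 12.08
eef_pos: [558.5, -81.7, 165.7]
ee_rot: [0.001, 0.788, 0.616, 0.001]
force: [5.7, 1.4, -1.2]
grip_width: 0.398
grip_force: 2.1
```

```bash
python3 -m creep '[[[-0.08,0.02,0,0,0,-0.2],[-0.16,0.04,0,0,0,-0.5],[-0.16,0.04,0,0,0,-0.5],[-0.16,0.04,0,0,0,-0.5]]]'; python3 -m creep '[[[-0.1,0.03,0,0,0,-0.2],[-0.1,0.03,0,0,0,-0.2]]]'
```

```text
time_s: 12.42
eef_pos: [556.0, -80.8, 165.7]
ee_rot: [0.002, 0.8, 0.6, 0.003]
force: [14.2, 3.5, -4.1]
grip_width: 0.399
grip_force: 6.1
time_s: 12.58
eef_pos: [554.8, -80.3, 165.8]
ee_rot: [0.004, 0.806, 0.592, 0.004]
force: [25.7, 1.3, -11.7]
grip_width: 0.4
grip_force: 11.5
```

At the stop the force rose to 26 N. I'll let the lever come back along the arc, staying astride it, and look at the pocket with the side camera.

```bash
python3 -m creep '[[[0.4,-0.1,0,0,0,1.2],[0.78,-0.16,0,0,0,2.3],[1.1,-0.18,0,0,0,3.3],[1.45,-0.18,0,0,0,4.3],[1.79,-0.14,0,0,0,5.3],[2.11,-0.07,0,0,0,6.3],[2.43,0.02,0,0,0,7.3],[2.75,0.15,0,0,0,8.3],[3.05,0.3,0,0,0,9.3],[3.33,0.47,0,0,0,10.3],[3.6,0.67,0,0,0,11.3],[3.85,0.89,0,0,0,12.3],[4.08,1.14,0,0,0,13.3],[4.29,1.4,0,0,0,14.3],[4.29,1.4,0,0,0,14.3],[4.29,1.4,0,0,0,14.3]]]'; python3 v.py k5.png side:140,180,340,330,4
```

```text
time_s: 13.92
eef_pos: [658.7, -45.1, 164.9]
ee_rot: [-0.0, 0.308, 0.951, -0.0]
force: [-0.3, 0.4, 0.4]
grip_width: 0.394
grip_force: 0.0
```

View pics/k5.png

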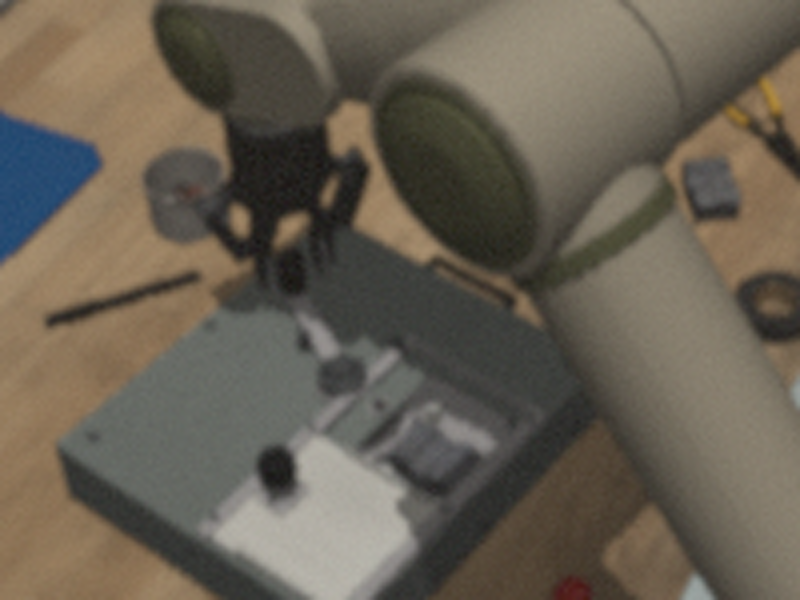

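The pocket under the hatch at (435,450) holds a die again: this is stored_1, which was visible at (485,415) before. The pocket to its right now looks empty, so I'll do a second stroke and return.

```bash
python3 -m creep '[[[-0.21,-0.26,0,0,0,-1],[-0.44,-0.51,0,0,0,-2],[-0.69,-0.73,0,0,0,-3],[-0.96,-0.93,0,0,0,-4],[-1.24,-1.1,0,0,0,-5],[-1.54,-1.25,0,0,0,-6],[-1.86,-1.38,0,0,0,-7],[-2.18,-1.47,0,0,0,-8],[-2.5,-1.54,0,0,0,-9],[-2.84,-1.58,0,0,0,-10],[-3,-1.585,0,0,0,-10.5],[-3.17,-1.59,0,0,0,-11],[-3.34,-1.58,0,0,0,-11.5],[-3.51,-1.56,0,0,0,-12],[-3.67,-1.54,0,0,0,-12.5],[-3.84,-1.52,0,0,0,-13],[-4.03,-1.47,0,0,0,-13.6],[-4.2,-1.43,0,0,0,-14.1],[-4.29,-1.4,0,0,0,-14.3],[-4.29,-1.4,0,0,0,-14.3]]]'; python3 -m creep '[[[0.4,-0.1,0,0,0,1.2],[0.78,-0.16,0,0,0,2.3],[1.1,-0.18,0,0,0,3.3],[1.45,-0.18,0,0,0,4.3],[1.79,-0.14,0,0,0,5.3],[2.11,-0.07,0,0,0,6.3],[2.43,0.02,0,0,0,7.3],[2.75,0.15,0,0,0,8.3],[3.05,0.3,0,0,0,9.3],[3.33,0.47,0,0,0,10.3],[3.6,0.67,0,0,0,11.3],[3.85,0.89,0,0,0,12.3],[4.08,1.14,0,0,0,13.3],[4.29,1.4,0,0,0,14.3],[4.29,1.4,0,0,0,14.3],[4.29,1.4,0,0,0,14.3]]]';python3 -m creep '[[[0,0,0,0,0,0],[0,0,0,0,0,0],[0,0,0,0,0,0],[0,0,4.6,0,0,0],[0,0,4.6,0,0,0],[0,0,4.6,0,0,0],[0,0,4.6,0,0,0],[0,0,4.6,0,0,0]]]' 75; python3 - <<'E'
from h import *
s=ctrl.capture("side")["image"];t=ctrl.capture("top")["image"]
a=crop(s,140,200,300,310,4);b=crop(t,230,190,330,290,4)
H=np.zeros((440,1040,3),np.uint8);H[:,:640]=a;H[:400,640:]=b
cv2.imwrite("pics/k6.png",cv2.resize(H,(800,338),interpolation=cv2.INTER_AREA))
E
```

```text
time_s: 15.63
eef_pos: [554.5, -80.6, 165.5]
ee_rot: [0.004, 0.807, 0.591, 0.005]
force: [27.3, 1.9, -14.3]
grip_width: 0.398
grip_force: 12.5
time_s: 16.97
eef_pos: [658.5, -45.5, 164.8]
ee_rot: [-0.0, 0.309, 0.951, -0.0]
force: [0.5, -0.5, 0.3]
grip_width: 0.401
grip_force: 0.0
time_s: 17.63
eef_pos: [659.0, -45.4, 281.8]
ee_rot: [0.002, 0.308, 0.951, 0.0]
force: [0.3, 0.2, 0.4]
grip_width: 0.879
grip_force: 0.0
```

View pics/k6.png

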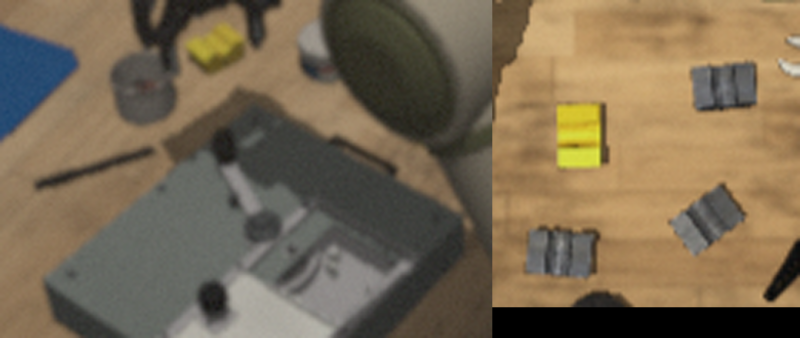

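The pocket under the hatch is now empty. Dies A (723,85), B (708,217) and C (560,252) are in plain view, so I'll refit them automatically.

```bash
cat > d.py <<'E'
from h import *
def dies(name="top",show=True,box=(225,170,345,295)):
    c=ctrl.capture(name); x0,y0,x1,y1=box; k=4
    im=cv2.resize(c["image"][y0:y1,x0:x1],None,fx=k,fy=k,interpolation=cv2.INTER_CUBIC)
    h=cv2.cvtColor(im,cv2.COLOR_RGB2HSV); m=((h[...,1]<60)&(h[...,2]<150)&(h[...,2]>25)).astype(np.uint8)
    m=cv2.morphologyEx(m,cv2.MORPH_OPEN,np.ones((7,7))); out=[]
    for g in cv2.findContours(m,cv2.RETR_EXTERNAL,cv2.CHAIN_APPROX_SIMPLE)[0]:
        a=cv2.contourArea(g)
        if 2500<a<9000:
            hu=cv2.convexHull(g).reshape(-1,2); r=fitdie(c,hu,k,x0,y0); out.append((*np.round(r.x[:2],1),np.round(np.degrees(r.x[2])%180,1),round(r.fun,3),a))
            if show: print(out[-1])
    return out
if __name__=="__main__": dies()
E
python3 d.py
```

```text
(np.float64(408.6), np.float64(-223.9), np.float64(175.0), np.float64(0.047), 4495.0)
(np.float64(438.3), np.float64(-359.8), np.float64(35.9), np.float64(0.083), 4263.0)
(np.float64(565.8), np.float64(-378.4), np.float64(178.7), np.float64(0.147), 4170.0)
```

```bash
python3 -m creep '[[[-9.99,-7.14,0,0,0,-11.62],[-9.99,-7.14,0,0,0,-11.62],[-9.99,-7.14,0,0,0,-11.62],[-9.99,-7.14,0,0,0,-11.62],[-9.99,-7.14,0,0,0,-11.62],[-9.99,-7.14,0,0,0,-11.62],[-9.99,-7.14,0,0,0,-11.62],[-9.99,-7.14,0,0,0,-11.62],[-9.99,-7.14,0,0,0,-11.62],[-9.99,-7.14,0,0,0,-11.62],[-9.99,-7.14,0,0,0,-11.62]]]' 55 60; python3 -m creep '[[[0,0,-5,0,0,0],[0,0,-5,0,0,0],[0,0,-5,0,0,0],[0,0,-5,0,0,0],[0,0,-5,0,0,0]]]'; python3 v.py k7.png side:250,200,400,312,5; python3 -c "
from h import *
c=ctrl.capture('top');print(w(c,264.5,297,15))"
```

```text
time_s: 18.7
eef_pos: [409.4, -223.3, 279.3]
ee_rot: [-0.001, 0.73, 0.683, 0.0]
force: [0.5, 0.9, -0.3]
grip_width: 0.644
grip_force: 0.0
time_s: 19.12
eef_pos: [409.3, -222.8, 154.3]
ee_rot: [-0.002, 0.73, 0.684, -0.0]
force: [0.6, 0.4, 1.1]
grip_width: 0.64
grip_force: 0.0
[ 339.27011558 -259.32045367   15.        ]
```

View pics/k7.png

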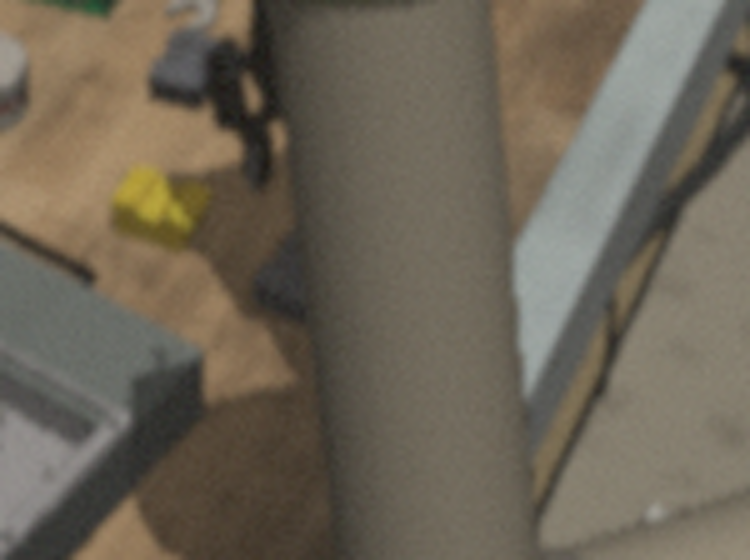

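The arm hides most of the die in the side view; its left end shows at (280,280), where I expected it. The tape is far enough away, so I'll go down and grip.

```bash
python3 -m creep '[[[0,-0.03,-1,0,0,0],[0,-0.03,-2,0,0,0],[0,-0.03,-2.8,0,0,0],[0,-0.03,-3.1,0,0,0],[0,-0.03,-3.1,0,0,0]]]' ;python3 -m creep '[[[0,0,0,0,0,0],[0,0,0,0,0,0],[0,0,0,0,0,0],[0,0,0,0,0,0],[0,0,0,0,0,0],[0,0,0,0,0,0]]]' 30 80; python3 -m creep '[[[0,0,2,0,0,0],[0,0,4,0,0,0],[0,0,6,0,0,0],[0,0,6,0,0,0],[0,0,6,0,0,0],[0,0,6,0,0,0]]]'
```

```text
time_s: 19.63
eef_pos: [409.5, -224.6, 78.0]
ee_rot: [0.0, 0.731, 0.683, 0.0]
force: [-0.7, -0.5, 1.4]
grip_width: 0.648
grip_force: 0.0
time_s: 20.13
eef_pos: [409.9, -225.1, 79.4]
ee_rot: [0.002, 0.731, 0.683, 0.0]
force: [0.0, 0.6, 8.1]
grip_width: 0.457
grip_force: 56.8
time_s: 20.63
eef_pos: [409.2, -224.5, 229.0]
ee_rot: [0.002, 0.731, 0.683, 0.0]
force: [-0.5, 0.5, -3.0]
grip_width: 0.45
grip_force: 86.9
```

```bash
python3 -m creep '[[[3.44,10.09,0.5,0,0,16.8],[3.44,10.09,0.5,0,0,16.8],[3.44,10.09,0.5,0,0,16.8],[3.44,10.09,0.5,0,0,16.8],[3.44,10.09,0.5,0,0,16.8],[3.44,10.09,0.5,0,0,16.8],[3.44,10.09,0.5,0,0,16.8],[3.44,10.09,0.5,0,0,16.8],[3.44,10.09,0.5,0,0,16.8],[3.44,10.09,0.5,0,0,16.8],[3.44,10.09,0.5,0,0,16.8],[3.44,10.09,0.5,0,0,16.8],[3.44,10.09,0.5,0,0,16.8],[3.44,10.09,0.5,0,0,16.8],[3.44,10.09,0.5,0,0,16.8]]]'; python3 -m creep '[[[0,0,-1,0,0,0],[0,0,-2,0,0,0],[0,0,-2,0,0,0],[0,0,-2,0,0,0]]]'; python3 - <<'E'
from h import *
c=ctrl.capture("side"); cv2.imwrite("pics/k8.png",crop(c["image"],180,210,320,315,5))
s=ctrl.sense(); T=s["eef_pos"];R=yaw()
print(R[:,0],s["joints"])
for X in [(30,20),(30,-20),(-30,20),(-30,-20)]:
    P=T+R[:,0]*X[0]+R[:,1]*X[1]; print(X,np.round([*((p(c,np.r_[P[:2],T[2]-78.7+32])-[180,210])*5),*((p(c,np.r_[P[:2],T[2]-78.7])-[180,210])*5)]))
E
```

```text
time_s: 21.88
eef_pos: [494.8, 27.9, 239.2]
ee_rot: [-0.001, 0.088, 0.996, 0.0]
force: [0.2, -0.6, -1.6]
grip_width: 0.446
grip_force: 86.7
time_s: 22.22
eef_pos: [494.7, 27.9, 189.5]
ee_rot: [-0.001, 0.087, 0.996, 0.0]
force: [0.7, 0.0, -3.2]
grip_width: 0.452
grip_force: 86.6
[-9.84914016e-01  1.73044013e-01 -3.88156478e-04] [-1.80581050e-01  3.74079345e-01  1.73260713e+00 -1.49073533e-05
  1.03451793e+00 -1.57745027e+00]
(30, 20) [355. 350. 358. 388.]
(30, -20) [400. 306. 402. 344.]
(-30, 20) [272. 301. 276. 339.]
(-30, -20) [318. 259. 321. 297.]
```

View pics/k8.png

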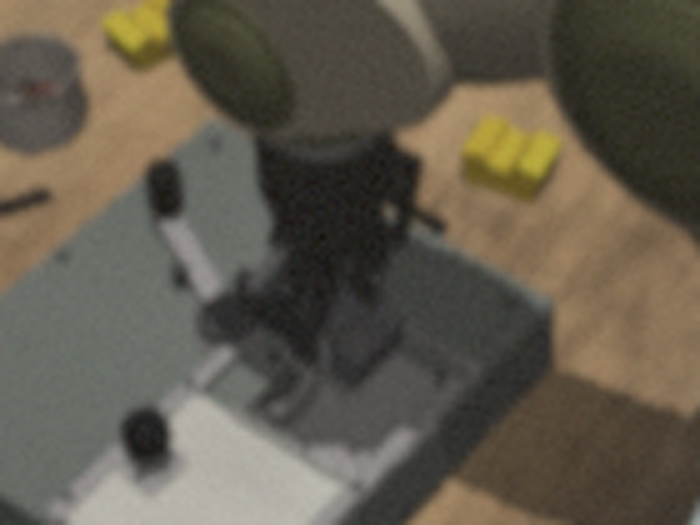

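The die hangs level between the fingers, its corners near (355,385) and (402,330), which matches the predicted grasp to about 2 mm. Next I'll lower it into the pocket in steps, watching the force.

```bash
python3 -m creep '[[[0,0,-0.6,0,0,0],[0,0,-1.2,0,0,0],[0,0,-1.8,0,0,0],[0,0,-2.4,0,0,0],[0,0,-2.7,0,0,0],[0,0,-3,0,0,0],[0,0,-3,0,0,0]]]';python3 -m creep '[[[0,0,-0.15,0,0,0],[0,0,-0.3,0,0,0],[0,0,-0.42,0,0,0],[0,0,-0.42,0,0,0]]]'
```

```text
time_s: 22.85
eef_pos: [495.1, 27.8, 114.7]
ee_rot: [-0.0, 0.086, 0.996, 0.0]
force: [0.5, 0.3, -2.4]
grip_width: 0.449
grip_force: 86.7
time_s: 23.18
eef_pos: [494.9, 27.9, 104.1]
ee_rot: [-0.0, 0.086, 0.996, 0.0]
force: [-0.4, 0.1, -3.1]
grip_width: 0.45
grip_force: 86.7
```

```bash
python3 -m creep '[[[0,0,-0.08,0,0,0],[0,0,-0.08,0,0,0]]]';python3 -m creep '[[[0,0,0,0,0,0],[0,0,0,0,0,0],[0,0,0,0,0,0],[0,0,0,0,0,0]]]' 54; python3 -m creep '[[[0,0,0.5,0,0,0],[0,0,1.5,0,0,0],[0,0,3,0,0,0],[0,0,4.5,0,0,0],[0,0,6,0,0,0],[0,0,7,0,0,0],[0,0,7,0,0,0],[0,0,7,0,0,0]]]'
```

```text
time_s: 23.35
eef_pos: [495.1, 27.7, 102.3]
ee_rot: [0.0, 0.086, 0.996, -0.0]
force: [-0.2, -1.7, -3.9]
grip_width: 0.451
grip_force: 86.8
time_s: 23.68
eef_pos: [495.7, 26.3, 103.5]
ee_rot: [0.001, 0.086, 0.996, -0.001]
force: [-4.4, -14.4, 5.4]
grip_width: 0.632
grip_force: 5.8
time_s: 24.35
eef_pos: [495.3, 27.9, 278.7]
ee_rot: [0.002, 0.086, 0.996, -0.0]
force: [0.2, -0.6, -1.6]
grip_width: 0.631
grip_force: 0.0
```

```bash
python3 -m creep '[[[6.54,-2.91,0,0,0,-5.2],[6.54,-2.91,0,0,0,-5.2],[6.54,-2.91,0,0,0,-5.2],[6.54,-2.91,0,0,0,-5.2],[6.54,-2.91,0,0,0,-5.2],[6.54,-2.91,0,0,0,-5.2],[6.54,-2.91,0,0,0,-5.2]]]' 60; python3 - <<'E'
from h import *
c=ctrl.capture("side");t=ctrl.capture("top")
from scipy.spatial.transform import Rotation
def hat(dx=0,dy=0,a=0):
    out=[]
    for u,v in[(30,20),(30,-20),(-30,-20),(-30,20)]:
        q=np.array([-88.+u,v]); q=rot(-np.radians(a))@q
        out.append(np.r_[rot(-.1724)@q+[582,12.4],54])
    return out
A=[]
for cam,b in((c,(205,255,285,325)),(t,(110,200,210,275))):
    im=crop(cam["image"],*b,5)
    pts=np.array([(p(cam,X)-b[:2])*5 for X in hat()]).astype(np.int32); cv2.polylines(im,[pts],True,(0,0,255),1); A.append(im)
H=np.zeros((375,900,3),np.uint8);H[:350,:400]=A[0];H[:,400:]=A[1]
cv2.imwrite("pics/k9.png",cv2.resize(H,(792,330),interpolation=cv2.INTER_AREA))
E
```

```text
time_s: 24.93
eef_pos: [658.3, -44.9, 275.2]
ee_rot: [-0.002, 0.308, 0.951, -0.0]
force: [-0.3, -0.1, 1.3]
grip_width: 0.708
grip_force: 0.0
```

View pics/k9.png

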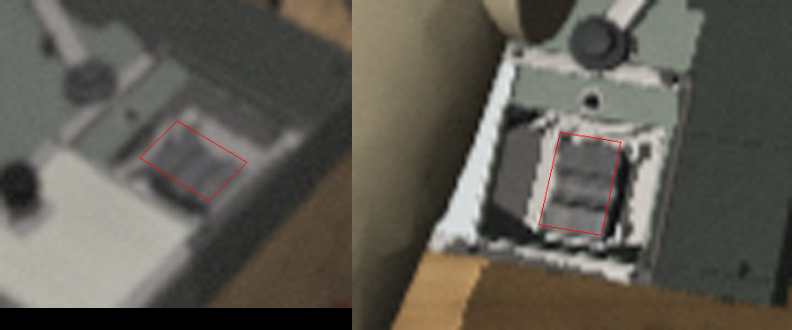

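The die sits in the pocket, at about (590,187) in the right half, slightly off the red centred outline. I'll compare numerically with the earlier side crops of stored dies to see whether the carousel is square.

```bash
python3 - <<'E'
from h import *
cur=crop(ctrl.capture("side")["image"],140,180,340,330,4)
g=lambda a:cv2.GaussianBlur(cv2.cvtColor(a,cv2.COLOR_BGR2GRAY),(0,0),3).astype(np.float32)
c=g(cur); x0,y0,x1,y1=360,390,525,505
for n in("k4","k5"):
    r=g(cv2.imread(f"pics/{n}.png"))
    M=np.eye(2,3,dtype=np.float32); mask=np.zeros(r.shape,np.uint8)
    try:
        cc,M=cv2.findTransformECC(r[y0:y1,x0:x1],c[y0:y1,x0:x1],M,cv2.MOTION_EUCLIDEAN,(3,300,1e-6)); 
        ctr=np.array([80,60,1]); print(n,cc,np.degrees(np.arctan2(M[1,0],M[0,0])),M@ctr-ctr[:2],"quarter px")
    except Exception as e: print(n,e)
# same for k5 vs k4
r=g(cv2.imread("pics/k4.png"));q=g(cv2.imread("pics/k5.png"))
cc,M=cv2.findTransformECC(r[y0:y1,x0:x1],q[y0:y1,x0:x1],np.eye(2,3,dtype=np.float32),cv2.MOTION_EUCLIDEAN,(3,300,1e-6));print("k5/k4",cc,np.degrees(np.arctan2(M[1,0],M[0,0])),M@ctr-ctr[:2])
P=ctrl.capture("side")
for X in[(494,27,54),(494,32,54),(499,27,54)]: print((p(P,X)-[140,180])*4)
E
```

```text
k4 0.9625076801149238 0.6728933 [ 0.9206608 -0.2245584] quarter px
k5 0.9059552928394561 -1.3609099 [ 0.91113564 -1.79317492] quarter px
k5/k4 0.9187750570192608 2.3434417 [-1.55947207  0.13950306]
[437.21471143 445.92064963]
[433.84645082 450.70824551]
[431.28588177 443.5439274 ]
```

The shift is under 1 mm and about 1°, so the carousel is square and the die lies as the stored ones do. On to the next stroke.

```bash
python3 -m creep '[[[0,0,-1.5,0,0,0],[0,0,-3,0,0,0],[0,0,-4.4,0,0,0],[0,0,-4.4,0,0,0],[0,0,-4.4,0,0,0]]]';python3 -m creep '[[[0,0,0,0,0,0],[0,0,0,0,0,0],[0,0,0,0,0,0],[0,0,0,0,0,0]]]' 34 30;python3 -m creep '[[[-0.21,-0.26,0,0,0,-1],[-0.44,-0.51,0,0,0,-2],[-0.69,-0.73,0,0,0,-3],[-0.96,-0.93,0,0,0,-4],[-1.24,-1.1,0,0,0,-5],[-1.54,-1.25,0,0,0,-6],[-1.86,-1.38,0,0,0,-7],[-2.18,-1.47,0,0,0,-8],[-2.5,-1.54,0,0,0,-9],[-2.84,-1.58,0,0,0,-10],[-3,-1.585,0,0,0,-10.5],[-3.17,-1.59,0,0,0,-11],[-3.34,-1.58,0,0,0,-11.5],[-3.51,-1.56,0,0,0,-12],[-3.67,-1.54,0,0,0,-12.5],[-3.84,-1.52,0,0,0,-13],[-4.03,-1.47,0,0,0,-13.6],[-4.2,-1.43,0,0,0,-14.1],[-4.29,-1.4,0,0,0,-14.3],[-4.29,-1.4,0,0,0,-14.3]]]'; python3 -m creep '[[[0.4,-0.1,0,0,0,1.2],[0.78,-0.16,0,0,0,2.3],[1.1,-0.18,0,0,0,3.3],[1.45,-0.18,0,0,0,4.3],[1.79,-0.14,0,0,0,5.3],[2.11,-0.07,0,0,0,6.3],[2.43,0.02,0,0,0,7.3],[2.75,0.15,0,0,0,8.3],[3.05,0.3,0,0,0,9.3],[3.33,0.47,0,0,0,10.3],[3.6,0.67,0,0,0,11.3],[3.85,0.89,0,0,0,12.3],[4.08,1.14,0,0,0,13.3],[4.29,1.4,0,0,0,14.3],[4.29,1.4,0,0,0,14.3],[4.29,1.4,0,0,0,14.3]]]';python3 -m creep '[[[0,0,0,0,0,0],[0,0,0,0,0,0],[0,0,0,0,0,0],[0,0,4.6,0,0,0],[0,0,4.6,0,0,0],[0,0,4.6,0,0,0],[0,0,4.6,0,0,0],[0,0,4.6,0,0,0]]]' 75
cat > hc.py <<'E'
from h import *
im=crop(ctrl.capture("side")["image"],140,180,340,330,4); g=cv2.cvtColor(im,cv2.COLOR_BGR2GRAY)
f=lambda a:a[425:475,410:465]
k6=cv2.resize(cv2.imread("pics/k6.png"),(1040,440))[:,:640]; k6=cv2.copyMakeBorder(k6,80,80,0,160,cv2.BORDER_CONSTANT)
print("hatch now",f(g).mean().round(1),"occ k4,k5",[f(cv2.imread(f"pics/{n}.png",0)).mean().round(1) for n in("k4","k5")],"empty k6",f(cv2.cvtColor(k6,cv2.COLOR_BGR2GRAY)).mean().round(1))
E
python3 hc.py; python3 d.py
```

```text
time_s: 25.55
eef_pos: [658.0, -44.5, 167.4]
ee_rot: [-0.001, 0.308, 0.951, -0.0]
force: [-0.0, 0.4, 0.4]
grip_width: 0.702
grip_force: 0.0
time_s: 25.88
eef_pos: [658.9, -44.9, 169.0]
ee_rot: [0.001, 0.308, 0.951, 0.0]
force: [-0.2, 0.1, -0.8]
grip_width: 0.398
grip_force: 0.0
time_s: 27.55
eef_pos: [554.7, -80.0, 168.7]
ee_rot: [0.005, 0.806, 0.591, 0.005]
force: [26.0, 1.2, -13.2]
grip_width: 0.398
grip_force: 11.7
time_s: 28.88
eef_pos: [658.6, -44.8, 167.8]
ee_rot: [0.0, 0.309, 0.951, -0.0]
force: [-1.0, -0.5, -0.6]
grip_width: 0.399
grip_force: 0.0
time_s: 29.55
eef_pos: [658.7, -45.2, 284.3]
ee_rot: [0.002, 0.309, 0.951, 0.0]
force: [-0.2, 0.4, -0.6]
grip_width: 0.877
grip_force: 0.0
hatch now 132.6 occ k4,k5 [np.float64(91.8), np.float64(90.5)] empty k6 135.3
(np.float64(438.0), np.float64(-359.8), np.float64(36.5), np.float64(0.078), 4254.5)
(np.float64(565.8), np.float64(-378.4), np.float64(178.7), np.float64(0.147), 4164.5)
```

The hatch pocket is empty and B and A haven't moved. Fetching B.

```bash
python3 -m creep '[[[-8.77,-12.63,0,0,0,-3.2],[-8.77,-12.63,0,0,0,-3.2],[-8.77,-12.63,0,0,0,-3.2],[-8.77,-12.63,0,0,0,-3.2],[-8.77,-12.63,0,0,0,-3.2],[-8.77,-12.63,0,0,0,-3.2],[-8.77,-12.63,0,0,0,-3.2],[-8.77,-12.63,0,0,0,-3.2],[-8.77,-12.63,0,0,0,-3.2],[-8.77,-12.63,0,0,0,-3.2],[-8.77,-12.63,0,0,0,-3.2],[-8.77,-12.63,0,0,0,-3.2]]]' 62 80; python3 -m creep '[[[0,0,-5,0,0,0],[0,0,-5,0,0,0],[0,0,-5,0,0,0],[0,0,-5,0,0,0],[0,0,-7,0,0,0],[0,0,-8,0,0,0],[0,0,-8.25,0,0,0],[0,0,-8.25,0,0,0],[0,0,-8.25,0,0,0]]]'
```

```text
time_s: 30.65
eef_pos: [439.3, -360.3, 281.3]
ee_rot: [-0.001, 0.438, 0.899, 0.001]
force: [0.1, -0.2, 0.1]
grip_width: 0.726
grip_force: 0.0
time_s: 31.4
eef_pos: [440.5, -361.0, 78.6]
ee_rot: [0.001, 0.437, 0.899, -0.001]
force: [-0.4, 0.4, -0.1]
grip_width: 0.726
grip_force: 0.0
```

```bash
python3 -m creep '[[[0,0,0,0,0,0],[0,0,0,0,0,0],[0,0,0,0,0,0],[0,0,0,0,0,0],[0,0,0,0,0,0],[0,0,0,0,0,0],[0,0,0,0,0,0]]]' 30 80; python3 -m creep '[[[0,0,2,0,0,0],[0,0,4,0,0,0],[0,0,6,0,0,0],[0,0,6.4,0,0,0],[0,0,6.4,0,0,0],[0,0,6.4,0,0,0]]]'
```

```text
time_s: 31.98
eef_pos: [440.2, -361.4, 78.9]
ee_rot: [0.002, 0.438, 0.899, -0.001]
force: [0.1, 2.2, 10.4]
grip_width: 0.454
grip_force: 80.8
time_s: 32.48
eef_pos: [439.5, -360.8, 238.7]
ee_rot: [0.002, 0.438, 0.899, -0.001]
force: [0.3, -0.0, -4.2]
grip_width: 0.452
grip_force: 81.8
```

```bash
python3 -m creep '[[[2.23,15.54,0,0,0,8.42],[2.23,15.54,0,0,0,8.42],[2.23,15.54,0,0,0,8.42],[2.23,15.54,0,0,0,8.42],[2.23,15.54,0,0,0,8.42],[2.23,15.54,0,0,0,8.42],[2.23,15.54,0,0,0,8.42],[2.23,15.54,0,0,0,8.42],[2.23,15.54,0,0,0,8.42],[2.23,15.54,0,0,0,8.42],[2.23,15.54,0,0,0,8.42],[2.23,15.54,0,0,0,8.42],[2.23,15.54,0,0,0,8.42]]]'; python3 -m creep '[[[0,0,-1,0,0,0],[0,0,-2,0,0,0],[0,0,-3,0,0,0],[0,0,-4,0,0,0],[0,0,-4.4,0,0,0],[0,0,-4.7,0,0,0],[0,0,-4.9,0,0,0],[0,0,-4.9,0,0,0]]]'
```

```text
time_s: 33.57
eef_pos: [494.7, 27.4, 235.3]
ee_rot: [-0.001, 0.086, 0.996, -0.0]
force: [0.1, -0.4, -1.6]
grip_width: 0.452
grip_force: 81.7
time_s: 34.23
eef_pos: [495.2, 27.5, 113.6]
ee_rot: [-0.0, 0.086, 0.996, -0.0]
force: [-0.9, -0.0, -3.6]
grip_width: 0.449
grip_force: 81.7
```

```bash
python3 -m creep '[[[0,0,-0.15,0,0,0],[0,0,-0.3,0,0,0],[0,0,-0.46,0,0,0],[0,0,-0.46,0,0,0],[0,0,-0.46,0,0,0]]]';python3 -m creep '[[[0,0,0,0,0,0],[0,0,0,0,0,0],[0,0,0,0,0,0],[0,0,0,0,0,0]]]' 48; python3 -m creep '[[[0,0,0.5,0,0,0],[0,0,1.5,0,0,0],[0,0,3,0,0,0],[0,0,4.5,0,0,0],[0,0,6,0,0,0],[0,0,7,0,0,0],[0,0,7,0,0,0],[0,0,7,0,0,0]]]'
```

```text
time_s: 34.65
eef_pos: [495.1, 27.7, 102.2]
ee_rot: [0.0, 0.085, 0.996, -0.0]
force: [-0.2, -2.1, -3.7]
grip_width: 0.452
grip_force: 81.8
time_s: 34.98
eef_pos: [495.7, 26.7, 103.3]
ee_rot: [0.001, 0.085, 0.996, -0.001]
force: [-3.0, -10.8, 6.1]
grip_width: 0.556
grip_force: 3.8
time_s: 35.65
eef_pos: [495.2, 28.0, 278.4]
ee_rot: [0.002, 0.085, 0.996, -0.0]
force: [-1.2, 0.0, -0.6]
grip_width: 0.565
grip_force: 0.0
```

```bash
cat > ecc.py <<'E'
from h import *
cur=crop(ctrl.capture("side")["image"],140,180,340,330,4)
g=lambda a:cv2.GaussianBlur(cv2.cvtColor(a,cv2.COLOR_BGR2GRAY),(0,0),3).astype(np.float32)
c=g(cur); x0,y0,x1,y1=360,390,525,505; ctr=np.array([80,60,1])
for n in("k4","k5"):
    r=g(cv2.imread(f"pics/{n}.png"))
    cc,M=cv2.findTransformECC(r[y0:y1,x0:x1],c[y0:y1,x0:x1],np.eye(2,3,dtype=np.float32),cv2.MOTION_EUCLIDEAN,(3,300,1e-6)); 
    print(n,round(cc,3),np.degrees(np.arctan2(M[1,0],M[0,0])).round(2),(M@ctr-ctr[:2]).round(2))
E
python3 -m creep '[[[6.54,-2.91,0,0,0,-5.2],[6.54,-2.91,0,0,0,-5.2],[6.54,-2.91,0,0,0,-5.2],[6.54,-2.91,0,0,0,-5.2],[6.54,-2.91,0,0,0,-5.2],[6.54,-2.91,0,0,0,-5.2],[6.54,-2.91,0,0,0,-5.2]]]' 60; python3 ecc.py; python3 hc.py
```

```text
time_s: 36.23
eef_pos: [658.3, -44.8, 275.0]
ee_rot: [-0.002, 0.307, 0.952, -0.0]
force: [-0.6, 0.2, -0.8]
grip_width: 0.709
grip_force: 0.0
k4 0.964 0.46 [ 1.32 -0.74]
k5 0.917 -1.41 [ 1.43 -2.37]
hatch now 86.7 occ k4,k5 [np.float64(91.8), np.float64(90.5)] empty k6 135.3
```

B is in and square. Third loading: stroke the lever again.

```bash
python3 -m creep '[[[0,0,-1.5,0,0,0],[0,0,-3,0,0,0],[0,0,-4.4,0,0,0],[0,0,-4.4,0,0,0],[0,0,-4.4,0,0,0]]]';python3 -m creep '[[[0,0,0,0,0,0],[0,0,0,0,0,0],[0,0,0,0,0,0],[0,0,0,0,0,0]]]' 34 30;python3 -m creep '[[[-0.21,-0.26,0,0,0,-1],[-0.44,-0.51,0,0,0,-2],[-0.69,-0.73,0,0,0,-3],[-0.96,-0.93,0,0,0,-4],[-1.24,-1.1,0,0,0,-5],[-1.54,-1.25,0,0,0,-6],[-1.86,-1.38,0,0,0,-7],[-2.18,-1.47,0,0,0,-8],[-2.5,-1.54,0,0,0,-9],[-2.84,-1.58,0,0,0,-10],[-3,-1.585,0,0,0,-10.5],[-3.17,-1.59,0,0,0,-11],[-3.34,-1.58,0,0,0,-11.5],[-3.51,-1.56,0,0,0,-12],[-3.67,-1.54,0,0,0,-12.5],[-3.84,-1.52,0,0,0,-13],[-4.03,-1.47,0,0,0,-13.6],[-4.2,-1.43,0,0,0,-14.1],[-4.29,-1.4,0,0,0,-14.3],[-4.29,-1.4,0,0,0,-14.3]]]'; python3 -m creep '[[[0.4,-0.1,0,0,0,1.2],[0.78,-0.16,0,0,0,2.3],[1.1,-0.18,0,0,0,3.3],[1.45,-0.18,0,0,0,4.3],[1.79,-0.14,0,0,0,5.3],[2.11,-0.07,0,0,0,6.3],[2.43,0.02,0,0,0,7.3],[2.75,0.15,0,0,0,8.3],[3.05,0.3,0,0,0,9.3],[3.33,0.47,0,0,0,10.3],[3.6,0.67,0,0,0,11.3],[3.85,0.89,0,0,0,12.3],[4.08,1.14,0,0,0,13.3],[4.29,1.4,0,0,0,14.3],[4.29,1.4,0,0,0,14.3],[4.29,1.4,0,0,0,14.3]]]';python3 -m creep '[[[0,0,0,0,0,0],[0,0,0,0,0,0],[0,0,0,0,0,0],[0,0,4.6,0,0,0],[0,0,4.6,0,0,0],[0,0,4.6,0,0,0],[0,0,4.6,0,0,0],[0,0,4.6,0,0,0]]]' 75
python3 hc.py; python3 - <<'E'
from d import *
dies(); c=ctrl.capture("top")
im=crop(c["image"],285,195,330,240,12)
cv2.imwrite("pics/A.png",im)
# edge-based yaw: min-area rect of grey mask in narrow crop
h=cv2.cvtColor(im,cv2.COLOR_BGR2HSV); m=((h[...,1]<70)&(h[...,2]<160)).astype(np.uint8)
g=max(cv2.findContours(m,0,2)[0],key=cv2.contourArea); r=cv2.minAreaRect(g); print(r, w(c,r[0][0]/12+285,r[0][1]/12+195,20))
# side camera check: die A silhouette centre
s=ctrl.capture("side"); print("side expects",p(s,(565.5,-379,16)))
hs=cv2.cvtColor(s["image"],cv2.COLOR_RGB2HSV);u,v=p(s,(565.5,-379,16)).astype(int)
b=hs[v-16:v+17,u-16:u+17]; mm=((b[...,1]<70)&(b[...,2]<150)).astype(np.uint8); n,l,st,ce=cv2.connectedComponentsWithStats(mm); i=1+st[1:,4].argmax(); print(st[i],ce[i]+[u-16,v-16])
E
```

```text
time_s: 36.75
eef_pos: [657.8, -44.3, 167.2]
ee_rot: [-0.001, 0.307, 0.952, -0.0]
force: [0.6, -0.1, 1.5]
grip_width: 0.704
grip_force: 0.0
time_s: 37.08
eef_pos: [658.9, -44.9, 168.8]
ee_rot: [0.001, 0.307, 0.952, 0.0]
force: [0.4, -0.8, -0.6]
grip_width: 0.401
grip_force: 0.0
time_s: 38.75
eef_pos: [554.7, -80.0, 168.4]
ee_rot: [0.005, 0.806, 0.592, 0.005]
force: [26.0, 1.4, -13.2]
grip_width: 0.4
grip_force: 11.8
time_s: 40.08
eef_pos: [658.6, -44.8, 167.5]
ee_rot: [0.0, 0.308, 0.951, -0.0]
force: [-1.8, -0.3, 0.5]
grip_width: 0.397
grip_force: 0.0
time_s: 40.75
eef_pos: [658.7, -45.2, 284.1]
ee_rot: [0.002, 0.308, 0.951, 0.0]
force: [-0.0, -0.4, -1.3]
grip_width: 0.877
grip_force: 0.0
hatch now 133.0 occ k4,k5 [np.float64(91.8), np.float64(90.5)] empty k6 135.3
(np.float64(565.8), np.float64(-378.4), np.float64(178.7), np.float64(0.148), 4175.0)
((244.94857788085938, 277.32452392578125), (170.76405334472656, 246.6468048095703), 84.9709243774414) [ 565.43307562 -379.88725936   20.        ]
side expects [287.70137477 213.16369579]
[  0   0  33  33 940] [288.57553191 212.75851064]
```

The pocket is empty and A is at (565.5, -379.3) with a yaw of about 5°. Fetching A.

```bash
python3 -m creep '[[[-3.73,-13.36,0,0,0,-9.8],[-3.73,-13.36,0,0,0,-9.8],[-3.73,-13.36,0,0,0,-9.8],[-3.73,-13.36,0,0,0,-9.8],[-3.73,-13.36,0,0,0,-9.8],[-3.73,-13.36,0,0,0,-9.8],[-3.73,-13.36,0,0,0,-9.8],[-3.73,-13.36,0,0,0,-9.8],[-3.73,-13.36,0,0,0,-9.8],[-3.73,-13.36,0,0,0,-9.8],[-3.73,-13.36,0,0,0,-9.8],[-3.73,-13.36,0,0,0,-9.8]]]' 62 80; python3 -m creep '[[[0,0,-5,0,0,0],[0,0,-5,0,0,0],[0,0,-5,0,0,0],[0,0,-5,0,0,0],[0,0,-7,0,0,0],[0,0,-8,0,0,0],[0,0,-8.25,0,0,0],[0,0,-8.25,0,0,0],[0,0,-8.25,0,0,0]]]'; python3 -c "
from h import *
print(np.degrees(np.arctan2(*yaw()[1::-1,0])))"
```

```text
time_s: 41.95
eef_pos: [565.8, -377.5, 281.6]
ee_rot: [-0.001, 0.674, 0.739, 0.0]
force: [-0.6, 0.3, 0.7]
grip_width: 0.725
grip_force: 0.0
time_s: 42.7
eef_pos: [566.5, -379.2, 79.0]
ee_rot: [0.002, 0.674, 0.739, -0.0]
force: [-0.3, 0.0, 1.2]
grip_width: 0.724
grip_force: 0.0
95.23955363371941
```

```bash
python3 -m creep '[[[0,0,0,0,0,0],[0,0,0,0,0,0],[0,0,0,0,0,0],[0,0,0,0,0,0],[0,0,0,0,0,0],[0,0,0,0,0,0],[0,0,0,0,0,0]]]' 30 80; python3 -m creep '[[[0,0,2,0,0,0],[0,0,4,0,0,0],[0,0,6,0,0,0],[0,0,6.4,0,0,0],[0,0,6.4,0,0,0],[0,0,6.4,0,0,0]]]'
```

```text
time_s: 43.28
eef_pos: [566.3, -379.6, 79.2]
ee_rot: [0.002, 0.674, 0.738, 0.0]
force: [0.3, 1.2, 8.3]
grip_width: 0.456
grip_force: 82.0
time_s: 43.78
eef_pos: [565.6, -379.1, 239.0]
ee_rot: [0.003, 0.674, 0.738, -0.0]
force: [-0.3, -0.7, -4.0]
grip_width: 0.454
grip_force: 82.4
```

```bash
python3 -m creep '[[[-2.82,16.26,0,0,0,14.98],[-2.82,16.26,0,0,0,14.98],[-2.82,16.26,0,0,0,14.98],[-2.82,16.26,0,0,0,14.98],[-2.82,16.26,0,0,0,14.98],[-2.82,16.26,0,0,0,14.98],[-2.82,16.26,0,0,0,14.98],[-2.82,16.26,0,0,0,14.98],[-2.82,16.26,0,0,0,14.98],[-2.82,16.26,0,0,0,14.98],[-2.82,16.26,0,0,0,14.98],[-2.82,16.26,0,0,0,14.98],[-2.82,16.26,0,0,0,14.98],[-2.82,16.26,0,0,0,14.98]]]'; python3 -m creep '[[[0,0,-1,0,0,0],[0,0,-2,0,0,0],[0,0,-3,0,0,0],[0,0,-4,0,0,0],[0,0,-4.4,0,0,0],[0,0,-4.7,0,0,0],[0,0,-4.9,0,0,0],[0,0,-4.9,0,0,0]]]'
```

```text
time_s: 44.95
eef_pos: [494.7, 26.8, 235.3]
ee_rot: [-0.001, 0.088, 0.996, -0.0]
force: [-0.1, -0.6, -2.3]
grip_width: 0.453
grip_force: 82.3
time_s: 45.62
eef_pos: [495.0, 27.2, 113.3]
ee_rot: [-0.0, 0.087, 0.996, -0.0]
force: [-0.0, -0.0, -3.0]
grip_width: 0.452
grip_force: 82.1
```

```bash
python3 -m creep '[[[0,0,-0.15,0,0,0],[0,0,-0.3,0,0,0],[0,0,-0.45,0,0,0],[0,0,-0.45,0,0,0],[0,0,-0.45,0,0,0]]]';python3 -m creep '[[[0,0,0,0,0,0],[0,0,0,0,0,0],[0,0,0,0,0,0],[0,0,0,0,0,0]]]' 47; python3 -m creep '[[[0,0,0.5,0,0,0],[0,0,1.5,0,0,0],[0,0,3,0,0,0],[0,0,4.5,0,0,0],[0,0,6,0,0,0],[0,0,7,0,0,0],[0,0,7,0,0,0],[0,0,7,0,0,0]]]';python3 -m creep '[[[6.54,-2.91,0,0,0,-5.2],[6.54,-2.91,0,0,0,-5.2],[6.54,-2.91,0,0,0,-5.2],[6.54,-2.91,0,0,0,-5.2],[6.54,-2.91,0,0,0,-5.2],[6.54,-2.91,0,0,0,-5.2],[6.54,-2.91,0,0,0,-5.2]]]' 60; python3 ecc.py; python3 hc.py;python3 - <<'E'
from h import *
s=ctrl.capture("side")["image"];t=ctrl.capture("top")["image"]
np.save("pics/s.npy",s)
a=crop(s,140,180,320,330,3);b=crop(t,95,150,345,300,3)
H=np.zeros((450,1290,3),np.uint8);H[:,:540]=a;H[:,540:]=b
cv2.imwrite("pics/k10.png",cv2.resize(H,(800,279),interpolation=cv2.INTER_AREA))
h=cv2.cvtColor(b[60:420,400:],cv2.COLOR_BGR2HSV);print("grey px left among dies:",((h[...,1]<60)&(h[...,2]<150)&(h[...,2]>25)).sum())
E
```

```text
time_s: 46.03
eef_pos: [494.8, 27.6, 102.2]
ee_rot: [-0.0, 0.086, 0.996, -0.0]
force: [0.7, 0.2, -3.4]
grip_width: 0.448
grip_force: 82.2
time_s: 46.37
eef_pos: [495.4, 26.7, 103.2]
ee_rot: [0.001, 0.086, 0.996, -0.001]
force: [-3.0, -8.4, 5.9]
grip_width: 0.549
grip_force: 2.9
time_s: 47.03
eef_pos: [495.0, 27.6, 278.5]
ee_rot: [0.002, 0.086, 0.996, -0.0]
force: [-0.4, 0.6, -0.7]
grip_width: 0.554
grip_force: 0.0
time_s: 47.62
eef_pos: [658.0, -45.1, 275.0]
ee_rot: [-0.002, 0.308, 0.951, -0.0]
force: [-0.7, 0.4, -0.3]
grip_width: 0.703
grip_force: 0.0
k4 0.97 0.35 [ 0.87 -0.48]
k5 0.92 -1.56 [ 1.04 -1.94]
hatch now 91.2 occ k4,k5 [np.float64(91.8), np.float64(90.5)] empty k6 135.3
grey px left among dies: 1047
```

All three dies are stored. Now I'll close the cover: grip the knob at its open position, lift it and slide it back.

```bash
python3 -m creep '[[[-3.74,6.76,0,0,0,5.2],[-3.74,6.76,0,0,0,5.2],[-3.74,6.76,0,0,0,5.2],[-3.74,6.76,0,0,0,5.2],[-3.74,6.76,0,0,0,5.2],[-3.74,6.76,0,0,0,5.2],[-3.74,6.76,0,0,0,5.2],[-3.74,6.76,0,0,0,5.2]]]' 60 60; python3 -m creep '[[[0,0,-1,0,0,0],[0,0,-2,0,0,0],[0,0,-3,0,0,0],[0,0,-4,0,0,0],[0,0,-4.75,0,0,0],[0,0,-4.75,0,0,0],[0,0,-4.75,0,0,0]]]'; python3 -m creep '[[[0,0,0,0,0,0],[0,0,0,0,0,0],[0,0,0,0,0,0],[0,0,0,0,0,0],[0,0,0,0,0,0],[0,0,0,0,0,0],[0,0,0,0,0,0]]]' 10; python3 -m creep '[[[0,0,0.15,0,0,0],[0,0,0.3,0,0,0],[0,0,0.48,0,0,0],[0,0,0.48,0,0,0],[0,0,0.48,0,0,0]]]'
```

```text
time_s: 48.48
eef_pos: [564.7, 123.6, 277.5]
ee_rot: [0.0, 0.086, 0.996, -0.0]
force: [-0.5, -1.2, -0.8]
grip_width: 0.703
grip_force: 0.0
time_s: 49.07
eef_pos: [565.0, 122.9, 158.2]
ee_rot: [-0.001, 0.087, 0.996, -0.0]
force: [0.4, 0.3, 0.8]
grip_width: 0.702
grip_force: 0.0
time_s: 49.65
eef_pos: [565.4, 123.8, 160.0]
ee_rot: [0.001, 0.086, 0.996, 0.0]
force: [-1.5, -0.9, 5.8]
grip_width: 0.284
grip_force: 58.6
time_s: 50.07
eef_pos: [565.3, 123.8, 170.5]
ee_rot: [0.001, 0.086, 0.996, 0.0]
force: [6.4, -0.2, -7.7]
grip_width: 0.287
grip_force: 59.2
```

```bash
python3 -m creep '[[[0,0,0.03,0,0,0],[-0.1,-0.5,0.03,0,0,0],[-0.17,-1,0.03,0,0,0],[-0.26,-1.5,0.03,0,0,0],[-0.35,-2,0.03,0,0,0],[-0.44,-2.5,0.03,0,0,0],[-0.52,-3,0.03,0,0,0],[-0.61,-3.5,0.03,0,0,0],[-0.7,-4,0.03,0,0,0],[-0.73,-4.22,0.03,0,0,0],[-0.73,-4.22,0.03,0,0,0],[-0.73,-4.22,0.03,0,0,0]]]'
```

```text
time_s: 51.07
eef_pos: [547.4, 19.2, 171.3]
ee_rot: [0.002, 0.087, 0.996, 0.001]
force: [8.5, 6.3, -7.1]
grip_width: 0.281
grip_force: 60.1
```

```bash
python3 -m creep '[[[0,0,-0.2,0,0,0],[0,0,-0.45,0,0,0],[0,0,-0.45,0,0,0]]]'; python3 -m creep '[[[0,0,0,0,0,0],[0,0,0,0,0,0],[0,0,0,0,0,0],[0,0,0,0,0,0],[0,0,2.5,0,0,0],[0,0,5,0,0,0],[0,0,5,0,0,0],[0,0,5,0,0,0],[0,0,5,0,0,0]]]' 60;  python3 -m creep '[[[-2,-13,0,0,0,0],[-2,-13,0,0,0,0],[-2,-13,0,0,0,0],[-2,-13,0,0,0,0],[-2,-13,0,0,0,0],[-2,-13,0,0,0,0],[-2,-13,0,0,0,0],[-2,-13,0,0,0,0],[-2,-13,0,0,0,0],[-2,-13,0,0,0,0]]]'; python3 - <<'E'
from h import *
S=ctrl.capture("side");s=S["image"];t=ctrl.capture("top")["image"]
r=cv2.imread("pics/side0.png");rt=cv2.imread("pics/top0.png")
g=lambda a:cv2.cvtColor(a,cv2.COLOR_BGR2GRAY)
for n,new,old,(x,y) in(("side",s,r,(234,272)),("top",t,rt,(161,221))):
    T=g(old)[y-10:y+11,x-10:x+11]; W=g(new[:,:,::-1].copy())[y-22:y+23,x-22:x+23]
    q=cv2.matchTemplate(W,T,cv2.TM_CCOEFF_NORMED);_,v,_,l=cv2.minMaxLoc(q);print(n,round(v,3),np.array(l)-12)
print("9mm lift shifts side px",p(S,(546.5,18,110))-p(S,(546.5,18,101)))
a=crop(s,140,180,320,330,4)[:, :];b=crop(t,95,150,345,310,3)
H=np.zeros((600,1470,3),np.uint8);H[:,:720]=a;H[:480,720:]=b
cv2.imwrite("pics/k11.png",cv2.resize(H,(800,326),interpolation=cv2.INTER_AREA))
E
```

```text
time_s: 51.32
eef_pos: [547.5, 19.2, 160.3]
ee_rot: [0.002, 0.086, 0.996, 0.001]
force: [7.9, 6.7, -5.9]
grip_width: 0.284
grip_force: 60.5
time_s: 52.07
eef_pos: [546.9, 18.2, 287.0]
ee_rot: [0.002, 0.086, 0.996, -0.0]
force: [-0.3, -0.6, -1.2]
grip_width: 0.699
grip_force: 0.0
time_s: 52.9
eef_pos: [495.6, -308.0, 282.9]
ee_rot: [-0.001, 0.088, 0.996, 0.001]
force: [1.7, 0.9, 0.2]
grip_width: 0.7
grip_force: 0.0
side 0.998 [0 0]
top 1.0 [0 0]
9mm lift shifts side px [-0.2079663  -2.08654667]
```

View pics/k11.png

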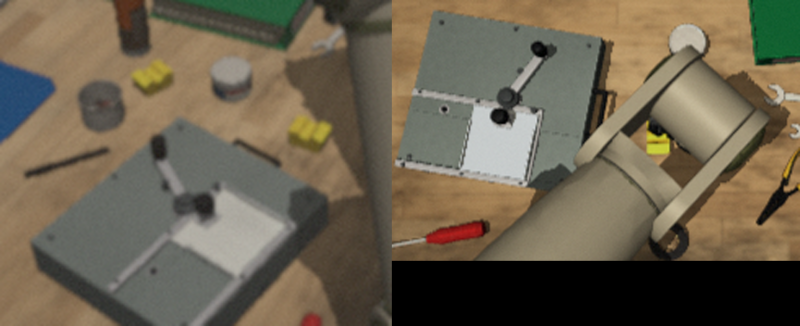

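The cover is shut, with the knob at (205,205) on the left and (500,117) on the right. Both cameras show it exactly where it was at the start (shift 0 px), so the pin is down. The lever is at rest and the other things are where they were.

```bash
python3 -c "
from rig import ctrl
print(ctrl.finish_job())"
```

```text
the job is handed in; nothing more can be done
None
```

The job is handed in: all three loose grey dies each lie in a pocket of their own, the two stored dies were left in their pockets, and the cover is shut with the plunger down. It took about 53 s of the 210 s allowed.

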